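# Change the covers of the temple censer

## Task

Change the censer's covers: lift off the iron cover, hook its crook over the brass rail in the rail's open stretch, at least 8 cm short of the stop collar, slide it along until it comes up against the collar, and leave it hanging there. Then bring the pierced copper smoke cover across, disturb nothing else on the shelf, and hold it still above the open censer, level and centred, its two tabs over the two notches of the lip and its underside about a centimetre above the lip, never touching the censer. Finish while still holding it there: I want to look at the fit all round before it goes down.

Things in the scene. Friction and masses are not known exactly. Their poses are not given: they have to be found in the camera images.
- censer: The censer: cast-iron kettle-shaped pot on three feet, fixed, 146 mm across the belly, 99 mm high, round mouth 80 mm across. Origin: on its axis at table level, z up. On its own +x and -x sides are two ring lugs (reaching 90 mm from the axis, 50 to 75 mm up) and, above them, the two notches of the lip.
- censer_rim (a point): Centre of the censer's flat rim (112 mm across, 95 mm above the censer's origin; axes as the censer's). Round its edge stands a raised lip 5 mm thick and 4 mm high, 102 mm across inside, cut by two notches about 22 mm wide on the +x and -x sides.
- cover: The iron cover, at the start on the censer's rim inside the lip, 0.25 to 0.4 kg: plate 94 mm across, 5 mm thick, with a boss 68 mm across, 4 mm deep below. Origin: centre of the plate's underside, z up. On top a crook and a knob. With its crook over a rail it hangs level by itself.
- cover_crook (a point): In the crook's peak, 50 mm above the cover's origin: on the rail's centre line when seated. Crook of strap 12 mm wide (along the cover's y): a stem at x -13 to -18 mm rises to a peaked roof over the axis; a short tip hangs at x +13 to +18, ending 36 mm up. The rail enters from the +x side between plate top (5 mm up) and tip, then sits in the peak.
- cover_knob (a point): Grip of the iron cover, 88 mm above its origin: middle of an upright round wooden knob on the axis above the crook, 22 mm in diameter, 67 to 107 mm above the origin. Grip from above, any yaw.
- smoke_cover: The smoke cover: pierced copper dome 90 mm across, 43 mm high, 0.16 to 0.25 kg, standing on the shelf at the start. Origin: centre of its underside, z up. Two flat tabs 12 mm wide and 4 mm thick stick out at its lower edge on its own +x and -x sides, 120 mm over both.
- smoke_knob (a point): Grip of the smoke cover, 69 mm above its origin: middle of an upright round wooden knob on the axis, 22 mm in diameter, 50 to 88 mm above the origin. Grip from above, any yaw.
- rail: The brass rail, fixed: bar 10 mm in diameter, 400 mm long along the rail's own y, centre line 165 mm above the origin, a post at each end (y -200 and +200 mm, ball of radius 10 mm on top). Origin: at table level under the bar's middle, z up, +x away from the robot.
- collar: The stop collar: brass ring clamped on the rail in its +y half, 18 mm in diameter, 10 mm wide along y. Origin: its centre, on the rail's centre line; axes as the rail's. With the crook pushed against it from the -y side, cover_crook lies 11 mm before this origin.
- lacquer_box: Bystander: closed worn lacquered wooden box, 114 x 79 mm, 56 mm high; loose. Origin: centre of its underside.
- saucers: Bystander: nested stack of three unglazed clay saucers, 100 mm across, 36 mm high; loose. Origin: centre of its underside.
- cone_mould: Bystander: copper cone mould, 60 mm across the foot, tapering to a wooden cap, 72 mm high; loose. Origin: centre of its underside.
- incense_jar: Bystander: glazed incense jar with a wooden lid, 74 mm across, 98 mm high; loose. Origin: centre of its underside.
- candlestick: Bystander: brass candlestick, foot and drip pan 70 and 48 mm across, 118 mm high; loose. Origin: centre of its underside.
- bell_bowl: Bystander: brass bowl-shaped bell, 84 mm across, 52 mm high; loose. Origin: centre of its underside.
- ash_spoon: Bystander: ash spoon lying flat, 170 mm long; loose. Origin: middle of its underside.
Things that resemble listed ones, but are neither listed nor needed, are in the scene too. Leave any purple look-alike of the cover alone. What is shaped like the smoke_cover but pink is not meant.

How it is judged (in metres and radians):
On the way, in this order (a step that is already met when the one before it is completed fails the run):
1. the iron cover's crook is over the rail, still well short of the collar (6 cm or more) (x of cover_crook in the frame of rail between -0.01 and 0.01 m and z of cover_crook in the frame of rail between 0.157 and 0.175 m and y of cover_crook in the frame of collar below -0.06 m), for 0.1 s.
2. the iron cover has been slid up to the collar (gap under 12 mm) and hangs there by itself, let go (x of cover_crook in the frame of rail between -0.01 and 0.01 m and z of cover_crook in the frame of rail between 0.157 and 0.175 m and y of cover_crook in the frame of collar between -0.023 and -0.006 m and contact force between the fingers and cover below 0.05 N and linear speed of cover below 0.05 m/s and angle between cover's own z axis and vertical below 0.2 rad and contact force between cover and rail above 0.5 N), for 0.2 s.
At the end, for the whole second after the job is handed in: The iron cover hangs level by its crook, untouched, within 12 mm of the collar; the smoke cover is held still by the fingers, 3 to 19 mm above the censer's lip, within 6 mm of its axis, tabs within 0.12 rad of the notches, tilt under 0.09 rad, touching nothing but the fingers (all of step 2 and horizontal distance between smoke_cover and censer below 0.006 m and angle between the x axis of smoke_cover and the x axis of censer, either way round below 0.12 rad and z of smoke_cover in the frame of censer between 0.102 and 0.118 m and angle between smoke_cover's own z axis and vertical below 0.09 rad and linear speed of smoke_cover below 0.02 m/s and contact force between the fingers and smoke_cover above 1 N and contact force between smoke_cover and censer below 0.05 N); the arm keeps its last pose, push and grip.
It fails at once if the smoke cover touches the censer (contact force between smoke_cover and censer above 0.3 N).
It fails at once if a bystander is pushed more than 20 mm from its place or knocked over (distance of any of lacquer_box, saucers, cone_mould, incense_jar, candlestick, bell_bowl, ash_spoon from where it was at the start of the episode above 0.02 m or angle between any of lacquer_box, saucers, cone_mould, incense_jar, candlestick, bell_bowl, ash_spoon's own z axis and vertical above 0.5 rad).
It also fails if it takes over 61 s, if anything falls off the work surface, if the arm or the gripper's body presses on something with over 40 N, if the wrist force passes 120 N, or if a joint passes its speed limit or range.

## Robot

A 7-joint arm with a two-finger parallel gripper is mounted at the origin on the work surface. World frame = base frame: x ahead of the robot, y to its left, z up, the work surface at z = 0. Lengths are in mm, angles in rad, forces in N, time in s.
With the tool pointing down it reaches from about 425 to 1025 mm from the base axis. Payload 9.4 kg.
Tool frame: the origin (TCP) lies midway between the tips of the shut fingers; the grasp point (between the pads) lies 19 mm behind it; z points along the fingers, y is the direction in which the jaws open and shut (so a half turn about z gives the same grasp; the last joint's range is limited). The gripper opens to 93 mm and grips with 3 to 60 N. Pads are 15 mm wide; open, the fingers measure 128 mm over their backs; the gripper's body (75 mm by 188 mm) begins 65 mm behind the grasp point.
Start: joints at [1.266, 0.599, -0.003, 1.599, 0.002, 0.943, -0.08], TCP at [163.72, -706.272, 218.618] pointing down, gripper open.
Joint ranges: [-2.57, 2.57], [-0.35, 1.97], [-1.29, 1.29], [0.11, 2.56], [-1.05, 4.19], [0.11, 1.86], [-2.63, 2.63]. Speed limits (rad/s): [2.22, 2.22, 3.01, 3.01, 3.14, 3.14, 3.14].

## Interface

Orientations are given as a unit quaternion [w, x, y, z].
In Python, from rig import * gives the robot as it stands. Calls block until the motion is done:
- movep(position, orientation): joint-space move of the TCP to a pose.
- move_straight(position, orientation=None, velocity=150): straight line of the TCP; orientation=None keeps the orientation; velocity is the mean speed in mm/s.
- set_joints(angles): joint-space move.
- set_gripper(opening, grasp_force=None): finger opening in mm; grasp_force is the grip in N (None keeps the last); returns when the fingers have stopped.
- pause(seconds).
- inverse_kinematics(position, orientation): joint angles nearest the present ones, or None.
- capture(name): name is "scene" or "top" or "wrist"; returns the picture (384x512x3 uint8, red, green, blue); there is no depth.
- calibration(name): a dict with "fovy" (degrees; the focal length in pixels is half the picture's height over the tangent of half this angle, whatever the lens; pixels are square), "cx", "cy" (the principal point, pixels), "R" (3x3) and "t" (3): a world point X has camera coordinates R X + t; the wrist camera has in their place "hand_eye" (4x4, takes a point from camera to tool coordinates, whose origin is the TCP and whose axes are the flange's). Camera axes: x right, y down, z forward; pixel columns grow to the right and rows downward; lengths in mm; the calibration is good to about 2 mm. A picture is of the moment at which its call begins: read the wrist's pose just before it. calibration takes no time and is no camera call.
A pose or a line that the arm cannot do raises Unreachable and nothing moves.
- job_done(): hands the job in, once; it reports no verdict.
Readings, each from a call of its own:
- read_clock(): time.
- read_joints(): joint angles.
- read_joint_vel(): joint speeds.
- read_tau(): joint torques, N m.
- read_tool_pos(): TCP position.
- read_tool_rot(): TCP orientation.
- read_ft_force(): force on the tool from outside, world axes, zero at the start.
- read_ft_torque(): the same for the moment, N m.
- read_gripper_width(): finger opening in mm.
Only numpy, scipy, OpenCV 4.12 (cv2) and the standard library are available. Lean on these libraries where they do the work, as an engineer would, in place of code of your own. Each camera call takes 0.05 s, during which the arm holds its last target.

## Working session

There is one attempt and no reset: what is moved stays moved. The work goes in short steps, each a Python script; the robot and the scene stay as the last script left them, time stands still between calls to the robot, and variables do not carry over. Pictures are saved under pics/ and viewed, and the job is handed in when it is done.

```bash
ls; mkdir -p pics
python3 - <<'E'
from rig import *
import cv2
for n in ("scene","top","wrist"):
    im=capture(n); cv2.imwrite(f"pics/{n}0.png",im[:,:,::-1]); c=calibration(n); print(n,c)
print(read_clock(),read_tool_pos(),read_tool_rot())
E
```

```text
pics
scene {'fovy': 52.6415895138187, 'cx': 261.9460399989652, 'cy': 182.36392590165346, 'R': array([[-0.8452279 ,  0.53437   , -0.00620464],
       [ 0.44557308,  0.69827018, -0.56025296],
       [-0.29504986, -0.47630606, -0.82829833]]), 't': array([ 482.96553207, -120.17413683, 1204.7136341 ])}
top {'fovy': 54.65164572837157, 'cx': 257.2408921397175, 'cy': 190.89642156853614, 'R': array([[-0.02559056, -0.99917021, -0.03168624],
       [-0.97993114,  0.03134065, -0.19685713],
       [ 0.19768685,  0.02601265, -0.97992002]]), 't': array([ -29.73068889,  548.70907495, 1150.92610267])}
wrist {'fovy': 63.1991625648511, 'cx': 258.03156878755976, 'cy': 190.46622072216263, 'hand_eye': array([[-3.42452546e-04, -9.59863312e-01, -2.80468011e-01,
         7.83925990e+01],
       [ 9.99998925e-01,  7.12493584e-05, -1.46484379e-03,
         1.62972352e+00],
       [ 1.42603297e-03, -2.80468211e-01,  9.59862255e-01,
        -1.65975971e+02],
       [ 0.00000000e+00,  0.00000000e+00,  0.00000000e+00,
         1.00000000e+00]])}
0.15 [ 163.63323273 -705.91001966  217.97902115] [-5.75309339e-04  9.93517071e-01  1.13681506e-01 -1.20818741e-04]
```

View pics/scene0.png

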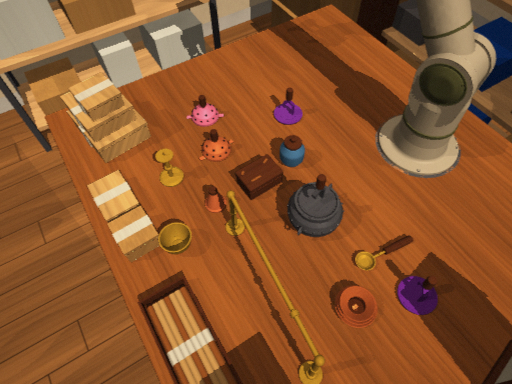

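View pics/top0.png

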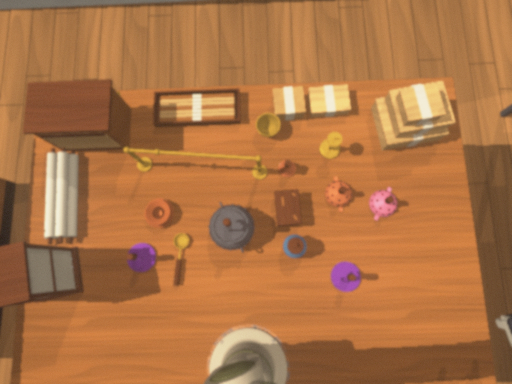

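View pics/wrist0.png

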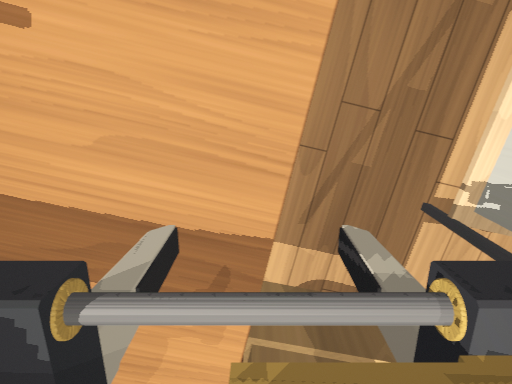

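```bash
cat > h.py <<'E'
from rig import *
import numpy as np, cv2
from scipy.spatial.transform import Rotation as Ro
def K(c):
    f=192/np.tan(np.radians(c['fovy']/2)); return f
def cam(n,pose=None):
    c=calibration(n); f=K(c)
    if n=='wrist':
        p,q=pose; T=np.eye(4); T[:3,:3]=Ro.from_quat([q[1],q[2],q[3],q[0]]).as_matrix(); T[:3,3]=p
        W=np.linalg.inv(T@c['hand_eye']); R,t=W[:3,:3],W[:3,3]
    else: R,t=c['R'],c['t']
    return f,c['cx'],c['cy'],np.array(R),np.array(t)
def ray(C,u,v):
    f,cx,cy,R,t=C; d=R.T@np.array([(u-cx)/f,(v-cy)/f,1]); return -R.T@t,d/np.linalg.norm(d)
def onz(C,u,v,z):
    o,d=ray(C,u,v); return o+d*(z-o[2])/d[2]
def proj(C,X):
    f,cx,cy,R,t=C; p=R@np.asarray(X)+t; return np.array([cx+f*p[0]/p[2],cy+f*p[1]/p[2]])
def tri(*obs):
    A=np.zeros((3,3));b=np.zeros(3);L=[]
    for C,u,v in obs:
        o,d=ray(C,u,v); P=np.eye(3)-np.outer(d,d); A+=P;b+=P@o; L.append((o,d))
    X=np.linalg.solve(A,b); return X,[float(np.linalg.norm(np.cross(d,X-o))) for o,d in L]
def down(yaw): # tool z down, tool y axis at angle yaw from world y ; tool x = (cos,sin) 
    r=Ro.from_euler('z',yaw)*Ro.from_euler('x',np.pi); q=r.as_quat(); return [q[3],q[0],q[1],q[2]]
def snap(n,tag):
    pose=(np.array(read_tool_pos()),np.array(read_tool_rot())) if n=='wrist' else None
    im=capture(n)[:,:,::-1].copy(); cv2.imwrite(f'pics/{tag}.png',im)
    if pose: np.savez(f'pics/{tag}.npz',p=pose[0],q=pose[1])
    return im,cam(n,pose)
def crop(im,x0,y0,x1,y1,s,out):
    cv2.imwrite(f'pics/{out}.png',cv2.resize(im[y0:y1,x0:x1],None,fx=s,fy=s,interpolation=cv2.INTER_CUBIC))
E
python3 - <<'E'
from h import *
s=cv2.imread('pics/scene0.png');t=cv2.imread('pics/top0.png')
crop(s,190,160,350,384-104,5,'c1');crop(s,190,270,350,384,5,'c2');crop(t,110,130,310,260,4,'c3');crop(s,140,80,300,200,5,'c4');crop(t,290,120,410,220,5,'c5')
E
```

```text
(no output)
```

View pics/c1.png

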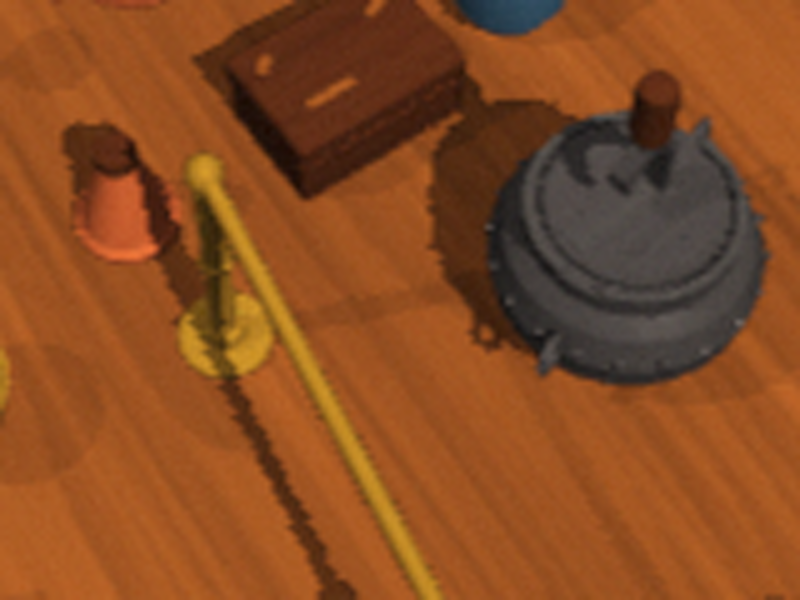

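View pics/c2.png

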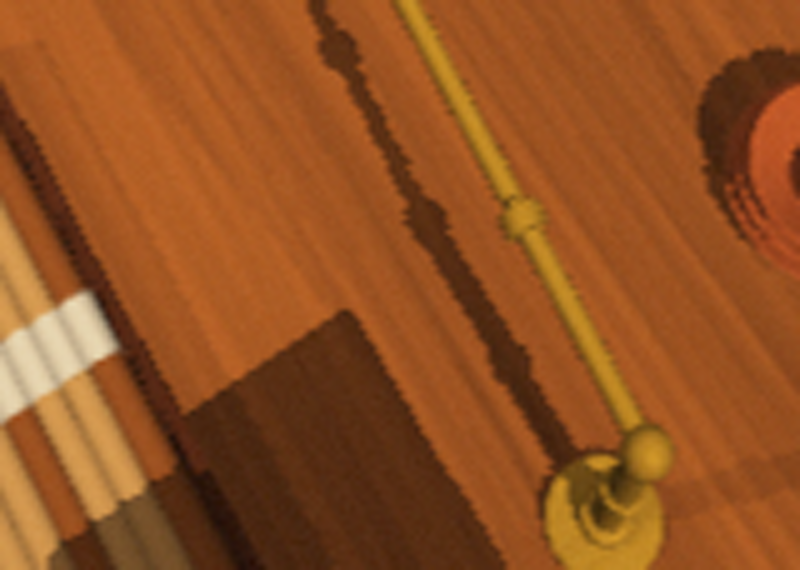

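View pics/c3.png

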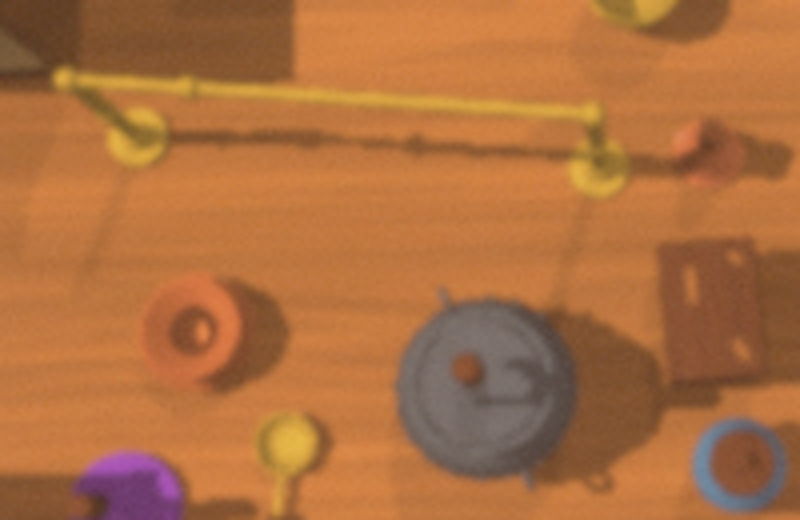

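View pics/c4.png

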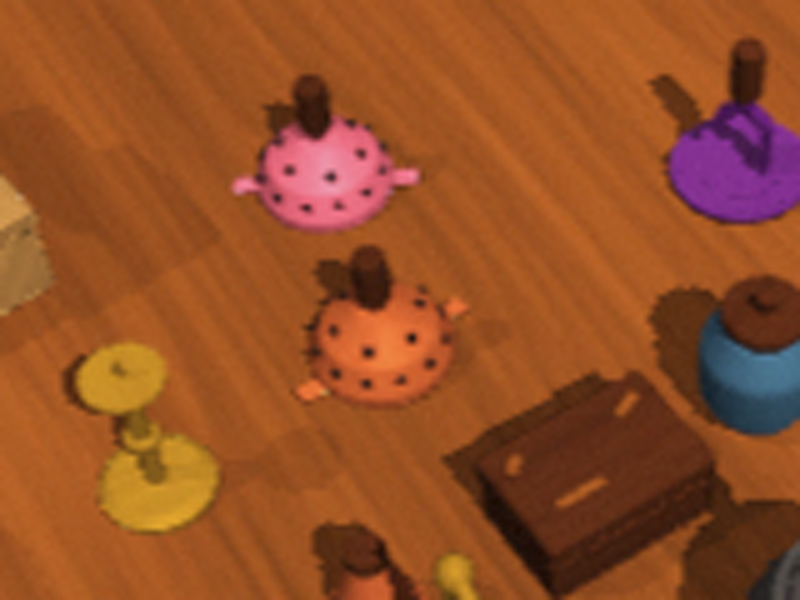

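View pics/c5.png

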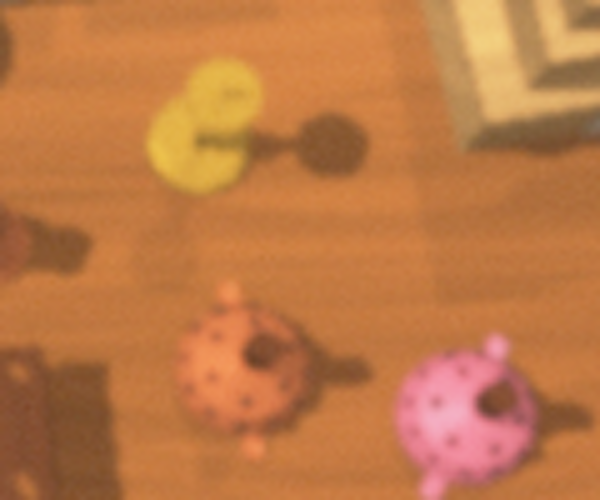

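Run:
```python
from h import *
np.set_printoptions(precision=1,suppress=True)
S=cam('scene');T=cam('top')
for n,s,t in [('collar',(294.6,313.6),(157.5,151.75)),('ballA',(319.6,360.6),(126.3,149.5)),('ballB',(230.8,194.4),(258.3,158.3)),('knobtop',(321.6,177.6),(227,222.5)),('lug+x?',(331,186),(242.75,249.5)),('lug',(300.4,231),(220.75,204.25)),('sknobtop',(214,131.4),(343,190)),('stabA',(231.4,141.4),(340.6,209.4)),('stabB',(202.4,158),(336,178.6))]:
    X,e=tri((S,*s),(T,*t)); print(n,X,np.round(e,1))
for n,p,z in [('box',(287,207),56),('cone',(284,168),36),('cand',(330,149),5),('jar',(295,246),98),('spoonbowl',(182,241),10),('saucers',(158,213),36),('bell',(268,125),52),('pink',(383,203),20),('purpR',(346,277),5),('purpL',(142,257),5)]:
    print(n,onz(T,*p,z))
for a in (S,T): print('cam',-a[3].T@a[4])
```

```text
collar [655.2 251.4 164.6] [1.1 1.1]
ballA [665.2 345.6 167.8] [0.3 0.3]
ballB [623.8 -53.5 165. ] [1. 1.]
knobtop [431.1  38.2 195.6] [0.1 0.1]
lug+x? [358.7   6.5  62.5] [2.9 2.9]
lug [505.2  73.3  62.4] [1.2 1.2]
sknobtop [ 536.1 -315.8   82.7] [0. 0.]
stabA [ 484.9 -318.5    3.1] [1.8 1.8]
stabB [ 590.8 -310.8    0.9] [1.9 1.9]
box [ 491.6 -139.5   56. ]
cone [ 626.1 -136.    36. ]
cand [ 696.2 -297.8    5. ]
jar [ 365.3 -156.4   98. ]
spoonbowl [396.1 208.   10. ]
saucers [487.7 282.6  36. ]
bell [773.  -87.4  52. ]
pink [ 500.8 -455.9   20. ]
purpR [ 267.2 -321.4    5. ]
purpL [347.7 341.    5. ]
cam [817.2 399.6 933.5]
cam [ 309.4  -76.8 1234.9]
```

Run:
```python
from h import *
np.set_printoptions(precision=2,suppress=True)
for p in [(536,-316,330),(455,39,330),(431,39,180),(431,39,300),(560,100,250),(640,150,250)]:
  for y in (-1.5,-.8,0,.8,1.57,2.3,3.14):
    j=inverse_kinematics(p,down(y)); print(p,y,None if j is None else np.array(j))
```

```text
(536, -316, 330) -1.5 [ 0.15  0.39  0.42  1.73 -0.18  1.06 -2.44]
(536, -316, 330) -0.8 [ 0.29  0.37  0.22  1.72 -0.09  1.05 -1.83]
(536, -316, 330) 0 [ 0.45  0.37 -0.02  1.71  0.01  1.06 -1.14]
(536, -316, 330) 0.8 [ 0.6   0.38 -0.22  1.7   0.09  1.07 -0.42]
(536, -316, 330) 1.57 [ 0.73  0.4  -0.42  1.69  0.18  1.09  0.26]
(536, -316, 330) 2.3 [ 0.86  0.43 -0.6   1.69  0.27  1.11  0.9 ]
(536, -316, 330) 3.14 [ 1.    0.48 -0.83  1.68  0.38  1.15  1.63]
(455, 39, 330) -1.5 [ 0.75  0.33 -1.22  2.    0.36  1.06  2.58]
(455, 39, 330) -0.8 [-0.98  0.19  0.94  2.08 -0.18  0.96 -2.32]
(455, 39, 330) 0 [ 0.24  0.18 -0.52  2.02  0.1   0.97 -1.91]
(455, 39, 330) 0.8 [ 0.31  0.18 -0.6   2.02  0.13  0.98 -1.13]
(455, 39, 330) 1.57 [ 0.42  0.2  -0.74  2.01  0.17  0.99 -0.41]
(455, 39, 330) 2.3 [ 0.59  0.25 -0.97  2.    0.25  1.01  0.23]
(455, 39, 330) 3.14 [ 0.76  0.34 -1.23  2.    0.37  1.06  0.93]
(431, 39, 180) -1.5 [-0.97  0.54  1.12  2.32 -0.77  0.72 -2.35]
(431, 39, 180) -0.8 [-0.24  0.32  0.03  2.29 -0.02  0.54 -2.57]
(431, 39, 180) 0 [-0.06  0.32 -0.2   2.27  0.12  0.55 -1.93]
(431, 39, 1
[... 885 characters left out ...]
00, 250) 0.8 [ 0.1   0.42 -0.53  1.9   0.27  0.89 -1.33]
(560, 100, 250) 1.57 [ 0.19  0.44 -0.66  1.9   0.34  0.91 -0.63]
(560, 100, 250) 2.3 [ 0.3   0.49 -0.82  1.89  0.43  0.95  0.  ]
(560, 100, 250) 3.14 [ 0.4   0.55 -1.    1.89  0.54  1.01  0.73]
(640, 150, 250) -1.5 [ 0.33  0.71 -1.1   1.69  0.68  1.18  2.26]
(640, 150, 250) -0.8 [-0.87  0.64  0.93  1.77 -0.59  1.04 -2.09]
(640, 150, 250) 0 [-0.13  0.5  -0.28  1.72  0.17  0.95 -2.05]
(640, 150, 250) 0.8 [ 0.03  0.53 -0.53  1.71  0.31  0.98 -1.38]
(640, 150, 250) 1.57 [ 0.1   0.56 -0.65  1.7   0.39  1.01 -0.68]
(640, 150, 250) 2.3 [ 0.19  0.6  -0.8   1.7   0.48  1.05 -0.04]
(640, 150, 250) 3.14 [ 0.27  0.65 -0.96  1.69  0.59  1.11  0.7 ]
```

Run:
```python
from h import *
movep([536,-410,240],down(1.57)); print(read_clock(),read_tool_pos())
im,C=snap('wrist','w1')
movep([445,-80,240],down(1.57)); print(read_clock(),read_tool_pos(),read_joints())
im,C=snap('wrist','w2')
im,C=snap('scene','s2')
```

```text
1.8917 [ 534.70331179 -411.81253592  239.8076817 ]
3.2333 [445.80495671 -80.96910026 240.06388127] [ 0.44007719  0.27633902 -0.47875437  2.15254707  0.18550058  0.75046481
 -0.16160973]
```

View pics/w1.png

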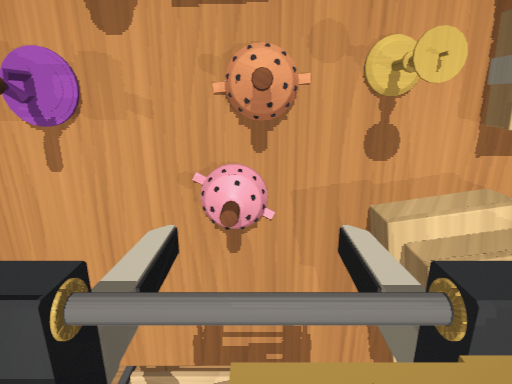

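View pics/w2.png

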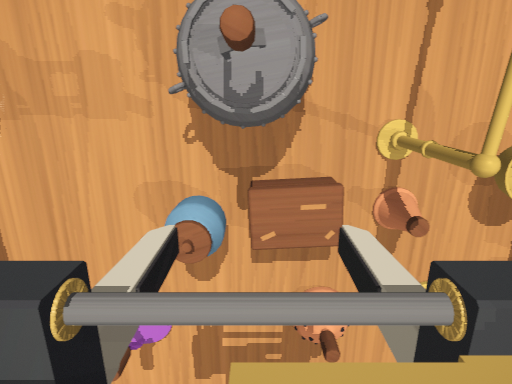

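Run:
```python
from h import *
crop(cv2.imread('pics/w2.png'),160,0,340,130,4,'c6');crop(cv2.imread('pics/w1.png'),190,20,330,130,5,'c7')
```

```text
(no output)
```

View pics/c6.png

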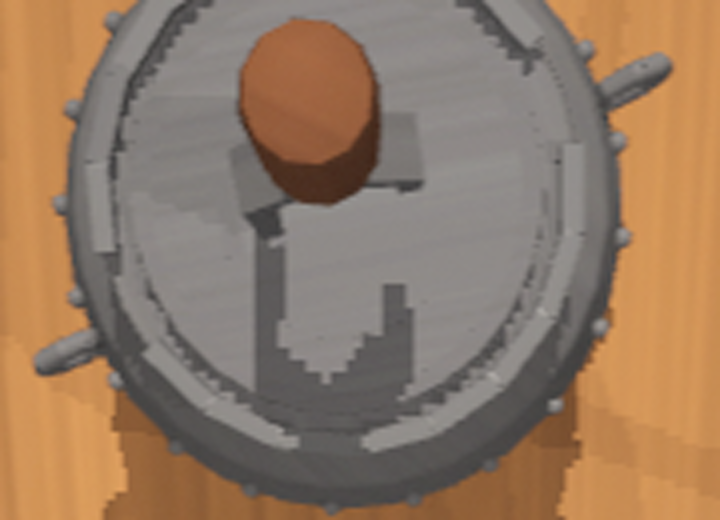

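View pics/c7.png

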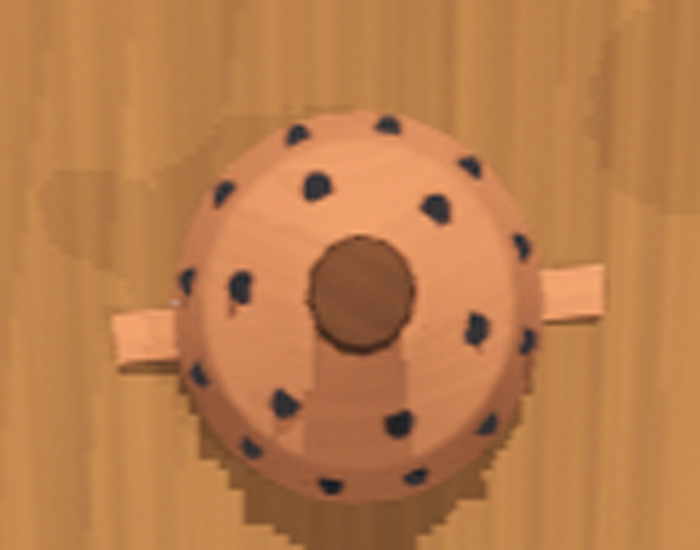

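```bash
cat >> h.py <<'E'
def wcam(tag):
    d=np.load(f'pics/{tag}.npz'); return cam('wrist',(d['p'],d['q']))
E
python3 - <<'E'
from h import *
np.set_printoptions(precision=1,suppress=True)
S=cam('scene');T=cam('top');W2=wcam('w2');W1=wcam('w1')
f=lambda C,o,s,p,z: onz(C,o[0]+p[0]/s,o[1]+p[1]/s,z)
print('knob202',onz(S,321.6,177.6,202),onz(T,227,222.5,202),f(W2,(160,0),4,(308,90),202))
a=f(W2,(160,0),4,(241,183),143);b=f(W2,(160,0),4,(418,149),143);print('crook',a,b,np.arctan2(*(b-a)[1::-1]), np.linalg.norm(b-a),(a+b)/2)
print('knob bottom', f(W2,(160,0),4,(322,190),164))
a=f(W2,(160,0),4,(68,352),62);b=f(W2,(160,0),4,(638,82),62);print('lugs',a,b,np.arctan2(*(b-a)[1::-1]),(a+b)/2)
a=onz(S,331,186,62);b=onz(S,300.4,231,62);print('lugsS',a,b,np.arctan2(*(b-a)[1::-1]),(a+b)/2)
a=onz(T,220.75,204.25,62);b=onz(T,242.75,249.5,62);print('lugsT',a,b,np.arctan2(*(a-b)[1::-1]),(a+b)/2)
print('sknob88',onz(S,214,131.4,88),onz(T,343,190,88),onz(W1,262,78.6,88))
a=onz(W1,219,87.6,4);b=onz(W1,304.4,78.6,4);print('stabs',a,b,np.arctan2(*(b-a)[1::-1]),(a+b)/2)
a=onz(S,231.4,141.4,4);b=onz(S,202.4,158,4);print('stabsS',a,b,np.arctan2(*(b-a)[1::-1]),(a+b)/2)
# rail from scene on z=165
for n,s,t in [('collar',(294.6,313.6),(157.5,151.75)),('A',(319.6,360.6),(126.3,149.5)),('B',(230.8,194.4),(258.3,158.3))]: print(n,onz(S,*s,165),onz(T,*t,165))
print('railB w2',onz(W2,487,165,165))
E
```

```text
knob202 [434.3  41.4 202. ] [430.4  37.4 202. ] [434.3  39.3 202. ]
crook [417.5  35.8 143. ] [451.7  41.7 143. ] 0.17095111590876103 34.70825082917244 [434.6  38.7 143. ]
knob bottom [434.2  31.4 164. ]
lugs [361.8   7.6  62. ] [507.8  70.8  62. ] 0.40866877580143546 [434.8  39.2  62. ]
lugsS [356.5   8.4  62. ] [504.2  74.1  62. ] 0.4184696828103768 [430.3  41.2  62. ]
lugsT [506.1  72.5  62. ] [360.7   4.4  62. ] 0.4380241260337406 [433.4  38.4  62. ]
sknob88 [ 537.8 -311.4   88. ] [ 535.1 -314.7   88. ] [ 539.4 -315.9   88. ]
stabs [ 487.7 -320.9    4. ] [ 591.8 -311.     4. ] 0.09492803929459134 [ 539.7 -316.     4. ]
stabsS [ 484.  -316.3    4. ] [ 590.3 -306.9    4. ] 0.08843997522721643 [ 537.2 -311.6    4. ]
collar [654.6 252.3 165. ] [655.8 250.5 165. ]
A [664.4 345.7 165. ] [666.3 346.5 165. ]
B [623.2 -52.8 165. ] [624.6 -54.2 165. ]
railB w2 [626.4 -54.1 165. ]
```

Run:
```python
from h import *
np.set_printoptions(precision=2,suppress=True)
q=down(1.57)
set_gripper(70)
movep([434,39,235],q)
move_straight([434,39,166],q,velocity=100)
print(read_clock(),read_tool_pos(),read_ft_force())
set_gripper(15,30)
print(read_clock(),read_tool_pos(),read_ft_force(),read_gripper_width())
im,C=snap('wrist','w3'); snap('scene','s3')
```

```text
5.3333 [434.27  38.83 166.27] [-0.29 -0.45 -0.02]
6.15 [433.72  38.94 165.87] [-0.93 -0.25 -0.34] 21.4745401493319
```

View pics/w3.png

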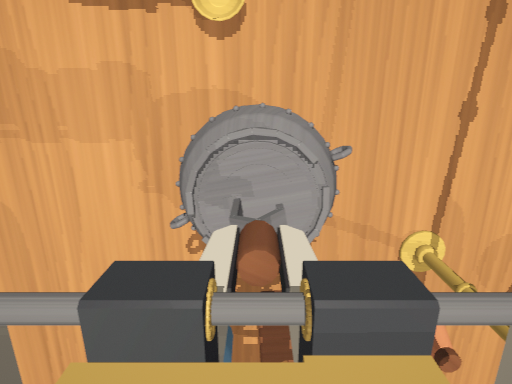

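Run:
```python
from h import *
np.set_printoptions(precision=2,suppress=True)
move_straight([434,39,220],down(1.57),velocity=100)
print(read_clock(),read_tool_pos(),read_ft_force(),read_gripper_width())
move_straight([573,138,217],down(1.57-.285),velocity=150)
pause(.2)
print(read_clock(),read_tool_pos(),read_ft_force(),read_gripper_width(),read_joints())
snap('wrist','w4'); snap('scene','s4'); im,_=snap('top','t4')
s=cv2.imread('pics/s4.png');crop(s,210,200,350,350,4,'c8');crop(im,120,130,280,250,5,'c9')
```

```text
6.9417 [433.78  38.79 219.7 ] [ 0.12  0.26 -1.92] 21.135103922385706
8.4333 [572.73 137.47 217.22] [ 0.37  0.05 -1.68] 21.447685833907467 [-0.05  0.46 -0.41  1.9   0.25  0.82 -0.87]
```

View pics/w4.png

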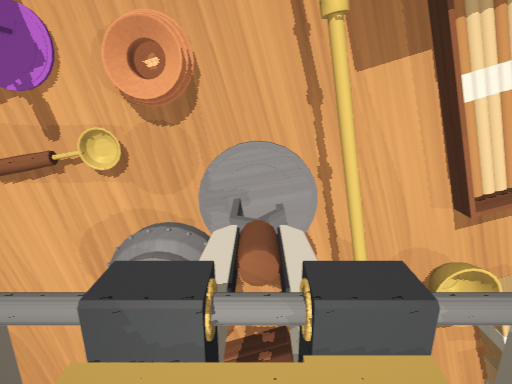

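View pics/c8.png

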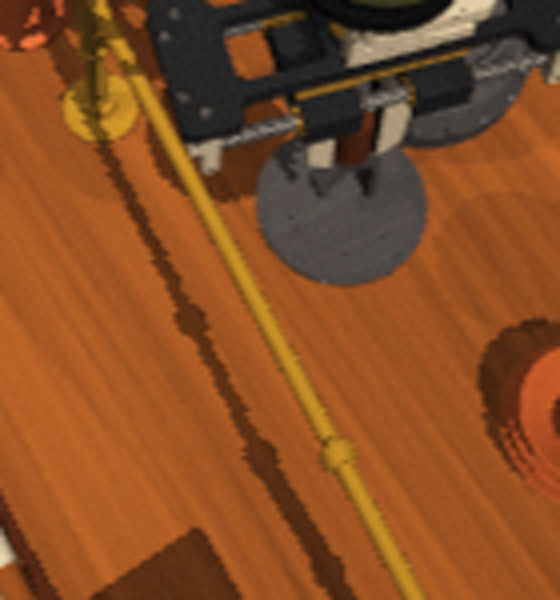

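View pics/c9.png

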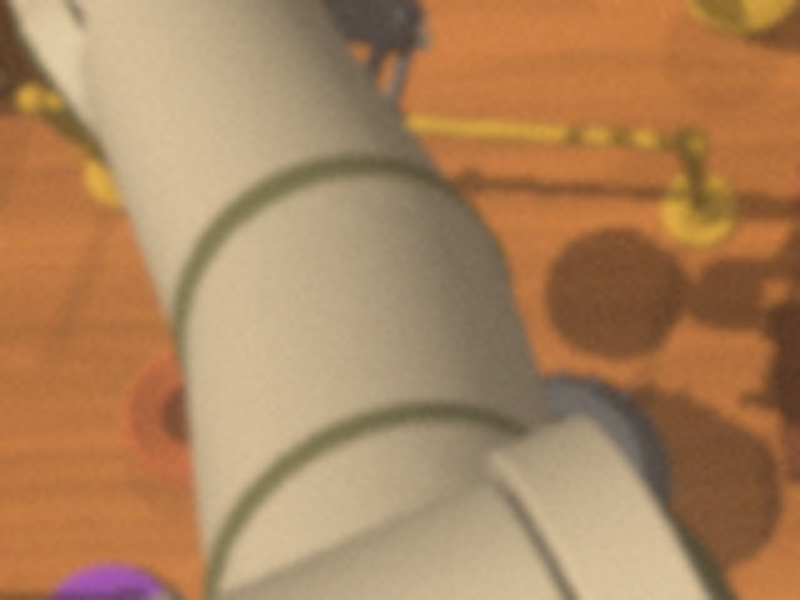

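Run:
```python
from h import *
np.set_printoptions(precision=1,suppress=True)
W=wcam('w4')
im=cv2.imread('pics/w4.png');crop(im,190,130,330,250,5,'c10')
hsv=cv2.cvtColor(im,cv2.COLOR_BGR2HSV)
for v in (60,100,150,200,240):
    r=im[v,320:372].astype(int); m=(hsv[v,320:372,0]>20)&(hsv[v,320:372,0]<32)&(hsv[v,320:372,1]>120); xs=np.where(m)[0]+320
    if len(xs): print(v,xs.min(),xs.max(),onz(W,(xs.min()+xs.max())/2,v,165))
print('collar',onz(W,335.5,8,165))
# predicted rail line x at those y
for y in (130,150,200): print(y,655.2+(y-251.4)*0.1037)
```

```text
60 333 346 [653.  219.7 165. ]
100 338 350 [650.6 194.4 165. ]
150 343 355 [646.9 160.4 165. ]
200 348 360 [642.9 123.1 165. ]
240 353 364 [639.8  90.6 165. ]
collar [657.  249.8 165. ]
130 642.61082
150 644.6848200000001
200 649.86982
```

View pics/c10.png

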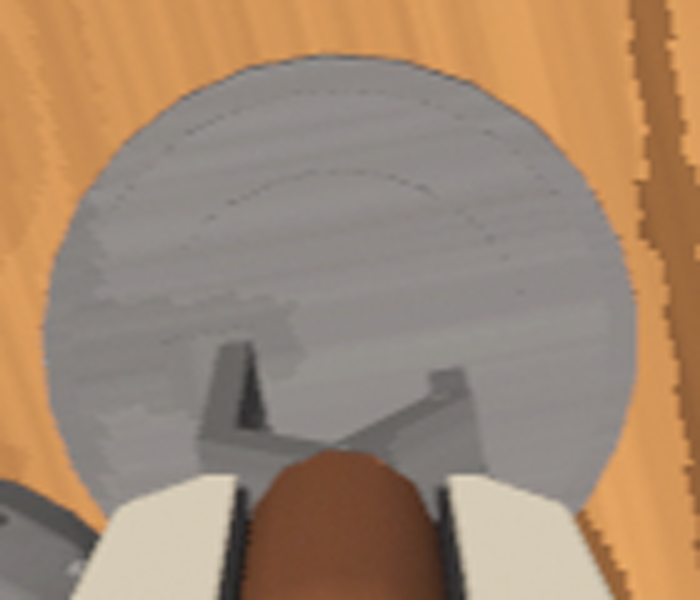

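Run:
```python
from h import *
np.set_printoptions(precision=2,suppress=True)
q=down(1.285)
move_straight([643.8,131,217],q,velocity=80); pause(.1)
print(read_clock(),read_tool_pos(),read_ft_force())
move_straight([643.8,131,190],q,velocity=60); pause(.1)
print(read_clock(),read_tool_pos(),read_ft_force())
snap('wrist','w5')
s,_=snap('scene','s5');crop(s,210,200,350,350,4,'c11')
```

```text
9.725 [643.32 131.17 217.13] [-0.54  0.   -2.62]
10.425 [644.01 131.13 190.23] [-0.2   0.88 -3.31]
```

View pics/w5.png

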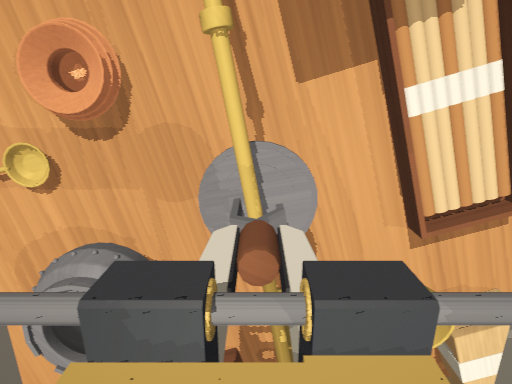

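View pics/c11.png

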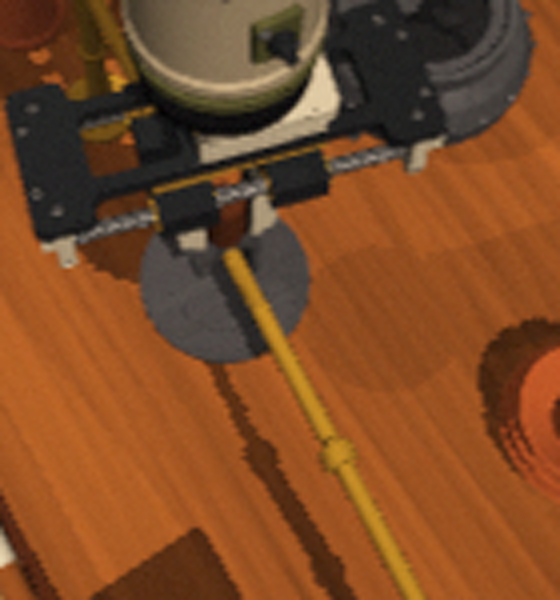

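Run:
```python
from h import *
np.set_printoptions(precision=2,suppress=True)
print('collar',onz(wcam('w5'),217,19,165))
q=down(1.285); C=np.array([656,251.2]); u=np.array([.1032,.9947])
def at(s,z,v): 
    p=C+u*s; move_straight([p[0],p[1],z],q,velocity=v)
f0=np.array(read_ft_force())
at(-120,188,40); pause(.1); print(read_tool_pos(),read_ft_force())
at(-22,188,80); pause(.1); print(read_clock(),read_tool_pos(),read_ft_force())
for s in np.arange(-19,-3,1.5):
    at(s,188,30)
    F=np.mean([np.array(read_ft_force()) for _ in range(4)],0)
    p=np.array(read_tool_pos()); print(s,(p[:2]-C)@u,F)
    if F@[u[0],u[1],0]< -3: break
snap('wrist','w6');s,_=snap('scene','s6');crop(s,210,200,350,350,4,'c12')
print(read_clock())
```

```text
collar [656.93 251.86 165.  ]
[643.62 131.83 188.02] [ 0.48  0.95 -1.84]
12.35 [653.84 228.57 188.03] [ 1.62 -0.27 -3.08]
-19.0 -18.744274600660937 [-0.51 -0.42 -2.32]
-17.5 -17.37649314375044 [ 0.18  0.75 -2.54]
-16.0 -15.837648419777585 [ 1.51  0.05 -2.56]
-14.5 -14.328933593812996 [ 0.98  0.62 -1.65]
-13.0 -12.843496233003751 [-0.32  0.26 -2.16]
-11.5 -11.41179889897761 [-0.53  0.44 -2.9 ]
-10.0 -11.0176994029781 [-0.37 -4.   -0.72]
14.2
```

View pics/w6.png

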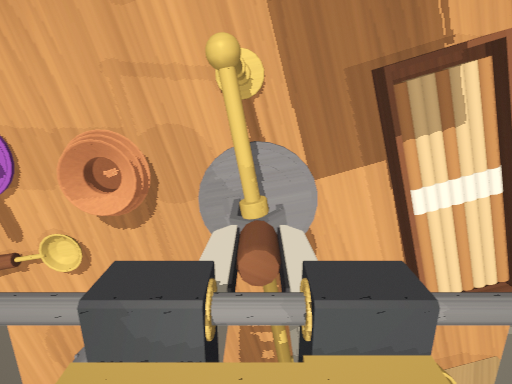

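View pics/c12.png

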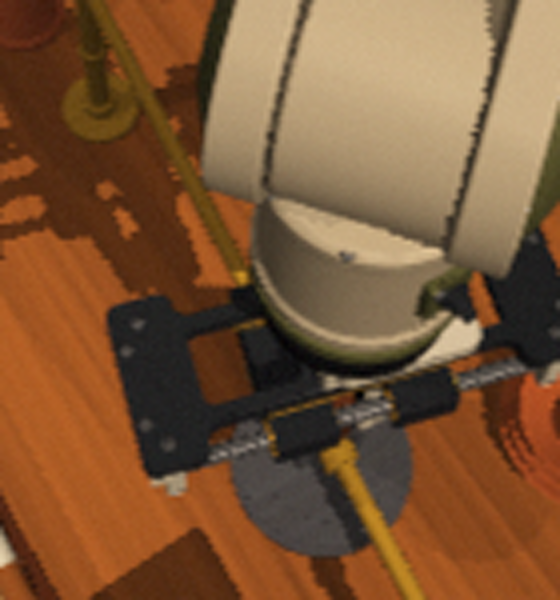

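Crook is against the collar at the expected 11 mm (4 N back-push). The wrist view shows the collar at (254,208) touching the strap. Seat it and release.

Run:
```python
from h import *
np.set_printoptions(precision=2,suppress=True)
q=down(1.285); C=np.array([656,251.2]); u=np.array([.1032,.9947])
p=C+u*-11.2
for z in np.arange(187.4,181,-.8):
    move_straight([p[0],p[1],z],q,velocity=20)
    F=np.mean([np.array(read_ft_force()) for _ in range(4)],0); print(z,read_tool_pos()[2],F)
    if F[2]>1.5: break
set_gripper(60,10); pause(.2)
print(read_clock(),read_gripper_width(),read_tool_pos(),read_ft_force())
snap('wrist','w7')
```

```text
187.4 187.37630977121765 [-0.48 -3.42 -1.91]
186.6 186.54277989202524 [ 0.77 -2.54 -1.25]
185.79999999999998 186.25278587534996 [-0.91 -3.3   3.37]
15.95 60.081185577547075 [654.85 240.05 185.81] [0.75 0.45 0.32]
```

View pics/w7.png

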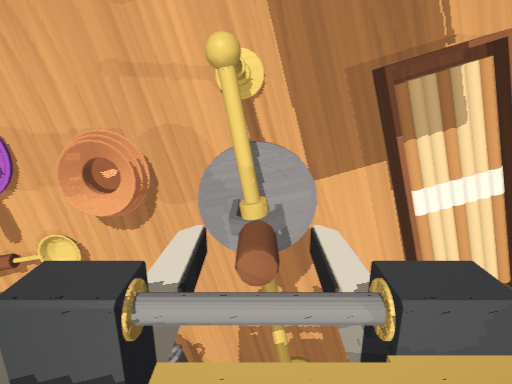

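Run:
```python
from h import *
np.set_printoptions(precision=2,suppress=True)
p=read_tool_pos()
move_straight([p[0],p[1],300],None,velocity=150)
movep([437,-40,250],down(1.57)); pause(.2)
print(read_clock(),read_tool_pos())
im,_=snap('wrist','w8'); crop(im,160,40,360,190,4,'c13')
s,_=snap('scene','s8');crop(s,210,200,350,350,4,'c14')
```

```text
18.45 [437.74 -39.28 249.96]
```

View pics/c13.png

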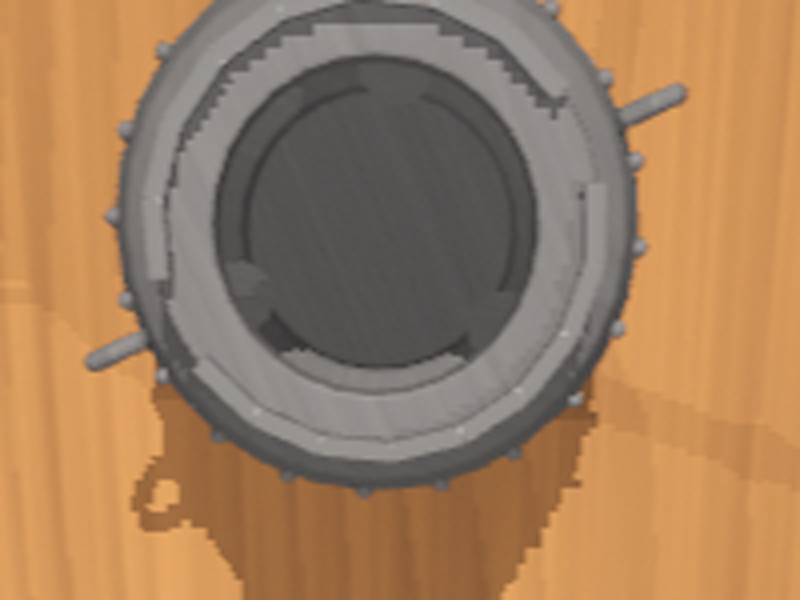

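View pics/c14.png

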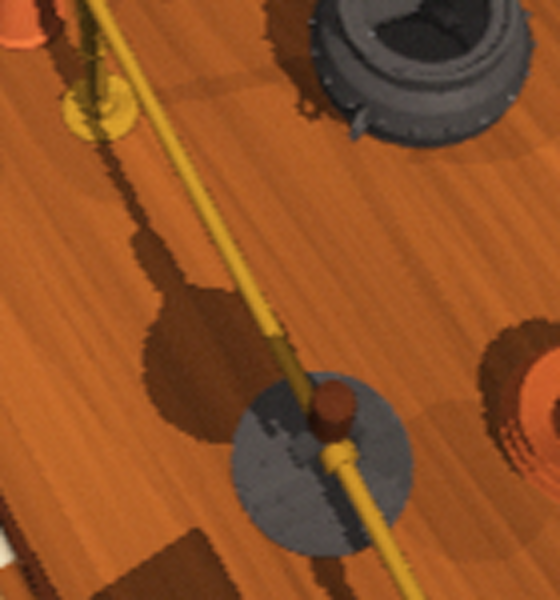

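Run:
```python
from h import *
np.set_printoptions(precision=2,suppress=True)
W=wcam('w8'); g=lambda p,z: onz(W,160+p[0]/4,40+p[1]/4,z)
pts=np.array([g(p,95)[:2] for p in [(215,215),(537,215),(376,55),(376,393),(258,105),(500,105),(255,335),(497,335)]])
A=np.c_[2*pts,np.ones(len(pts))]; x=np.linalg.lstsq(A,(pts**2).sum(1),rcond=None)[0]; c=x[:2]; print('mouth',c,np.sqrt(x[2]+c@c), np.linalg.norm(pts-c,axis=1))
L1=g((88,362),62);L2=g((684,92),62);m=(L1+L2)/2;d=L2-L1;print('lugs',m,np.linalg.norm(d),np.arctan2(d[1],d[0]))
n=[g(p,99)[:2] for p in [(562,102),(597,184),(157,280),(200,362)]]
for k in n: print('lip end',k,np.linalg.norm(k-c),np.arctan2(*(k-c)[::-1]))
r=(n[0]+n[1])/2-(n[2]+n[3])/2; print('notch yaw',np.arctan2(r[1],r[0]),(n[0]+n[1]+n[2]+n[3])/4)
```

```text
mouth [434.52  39.89] 40.014851990679745 [39.85 39.49 39.43 40.3  40.13 41.03 40.15 39.72]
lugs [434.3   39.48  62.  ] 176.67476969720204 0.4092216567493761
lip end [478.54  68.52] 52.50232552117845 0.5765918618819326
lip end [487.67  50.08] 54.11665980027006 0.1894305982603438
lip end [380.47  27.67] 55.42038541261421 -2.9191461403403807
lip end [390.19   7.77] 54.74350055596461 -2.5145862942312096
notch yaw 0.402090794419193 [434.22  38.51]
```

Run:
```python
from h import *
np.set_printoptions(precision=2,suppress=True)
movep([538,-390,200],down(1.57)); pause(.2)
print(read_clock(),read_tool_pos())
im,_=snap('wrist','w9'); crop(im,160,20,360,170,4,'c15')
```

```text
20.125 [ 538.59 -388.71  200.59]
```

View pics/c15.png

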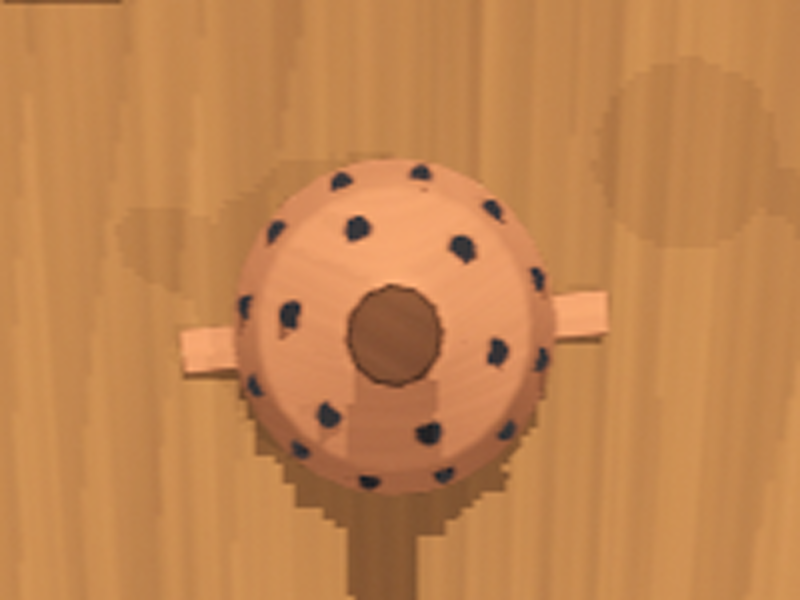

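Run:
```python
from h import *
np.set_printoptions(precision=2,suppress=True)
W=wcam('w9'); g=lambda p,z: onz(W,160+p[0]/4,20+p[1]/4,z)
a=g((182,351),4);b=g((608,313),4);k=g((395,334),88);yaw=np.arctan2(*(b-a)[1::-1]);print((a+b)/2,np.linalg.norm(b-a),yaw,k)
x,y=(k[:2]*.6+(a+b)[:2]/2*.4); print(x,y)
q=down(1.57)
movep([x,y,150],q)
move_straight([x,y,53],q,velocity=100); pause(.1)
print(read_clock(),read_tool_pos(),read_ft_force())
set_gripper(15,30)
print(read_clock(),read_tool_pos(),read_gripper_width(),read_ft_force())
snap('wrist','w10')
np.save('yaw.npy',yaw)
```

```text
[ 539.77 -315.69    4.  ] 119.56860952395492 0.08643364486908552 [ 539.78 -315.25   88.  ]
539.7731593496547 -315.4238510720136
21.8417 [ 540.13 -315.66   53.71] [-0.24 -0.18  0.2 ]
22.5417 [ 539.56 -315.4    52.98] 21.318196597086533 [-1.14  0.49  1.11]
```

View pics/w10.png

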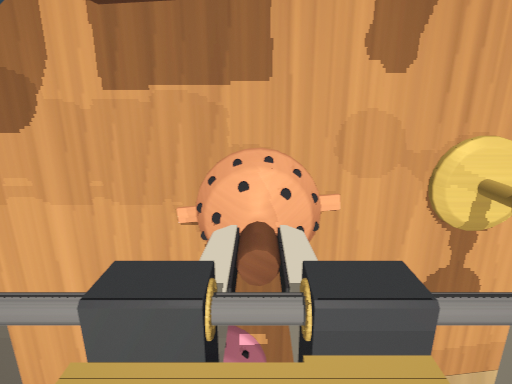

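Run:
```python
from h import *
np.set_printoptions(precision=2,suppress=True)
move_straight([539.6,-315.4,205],None,velocity=130)
print(read_clock(),read_tool_pos(),read_gripper_width(),read_ft_force())
q=down(1.57+.408-.088)
move_straight([434.4,39.5,205],q,velocity=150); pause(.2)
print(read_clock(),read_tool_pos(),read_gripper_width(),read_joints())
im,_=snap('wrist','w11'); s,_=snap('scene','s11');crop(s,250,140,390,260,5,'c16')
```

```text
23.9083 [ 539.15 -315.19  204.13] 21.55341569607227 [ 0.09  0.7  -1.84]
26.725 [434.46  39.29 204.98] 21.758606081821608 [ 0.16  0.31 -0.47  2.23  0.23  0.65 -0.17]
```

View pics/w11.png

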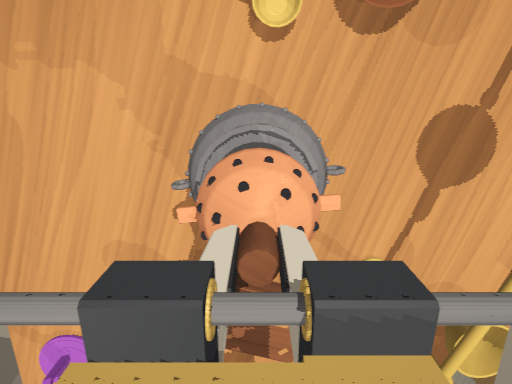

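View pics/c16.png

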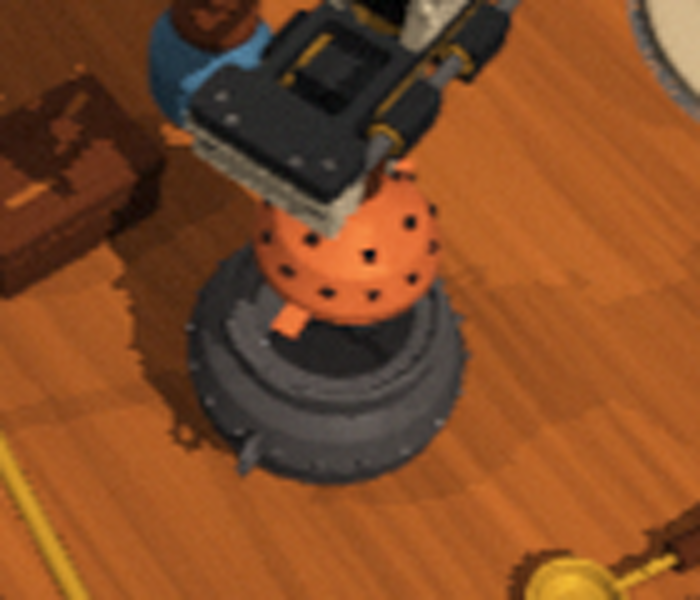

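Run:
```python
from h import *
np.set_printoptions(precision=2,suppress=True)
move_straight([434.4,39.5,180],None,velocity=60); pause(.1)
move_straight([434.4,39.5,163.5],None,velocity=40); pause(.5)
P=np.array([read_tool_pos() for _ in range(5)]).mean(0)
print(read_clock(),P,read_gripper_width(),read_ft_force(),read_ft_torque())
im,_=snap('wrist','w12'); crop(im,160,80,360,230,4,'c17')
s,_=snap('scene','s12');crop(s,250,140,390,260,5,'c18');crop(s,210,200,350,350,4,'c19')
t,_=snap('top','t12')
W=wcam('w12')
np.set_printoptions(precision=1)
a=onz(W,178,214.5,114);b=onz(W,341,202.5,114);print('tabs',(a+b)/2,np.linalg.norm(b-a),np.arctan2(*(b-a)[1::-1]))
```

```text
28.55 [434.44  39.48 163.58] 21.24110025582182 [-0.42 -0.19 -1.73] [-0.02 -0.18 -0.04]
tabs [435.3  39.8 114. ] 119.59973616547292 0.3965173361490863
```

View pics/c17.png

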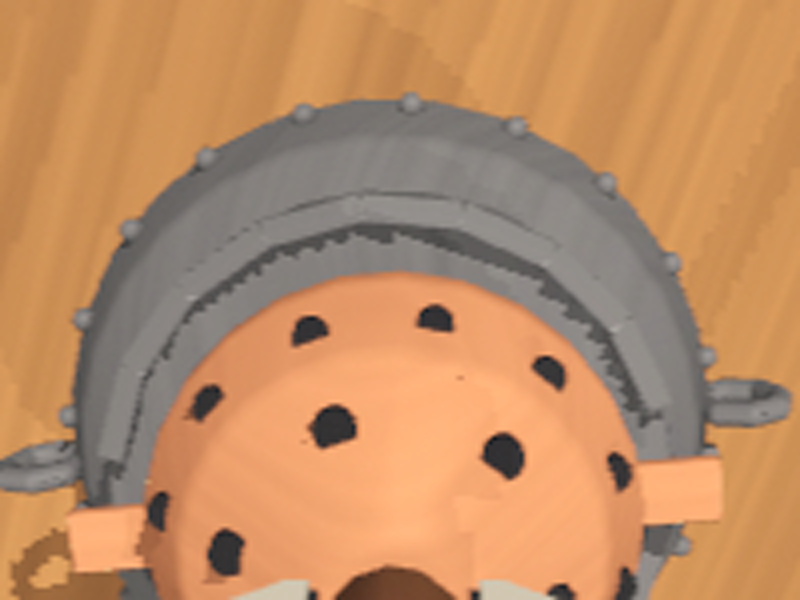

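View pics/c18.png

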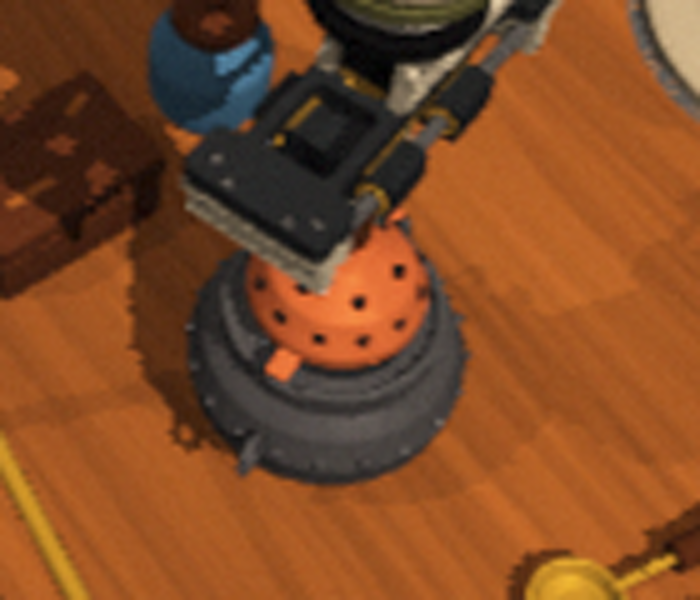

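View pics/c19.png

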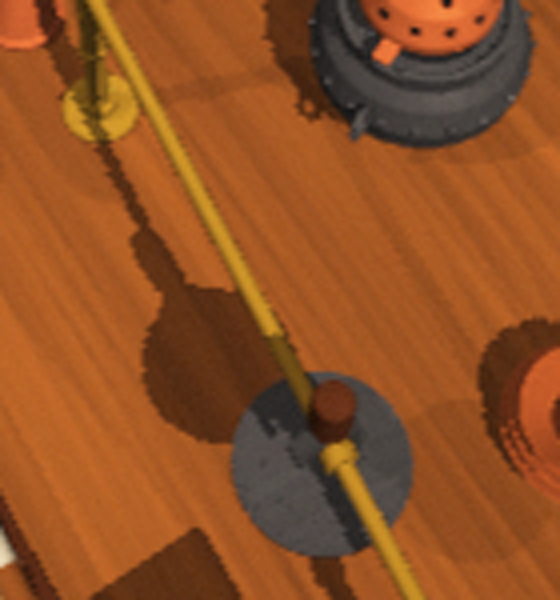

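View pics/s12.png

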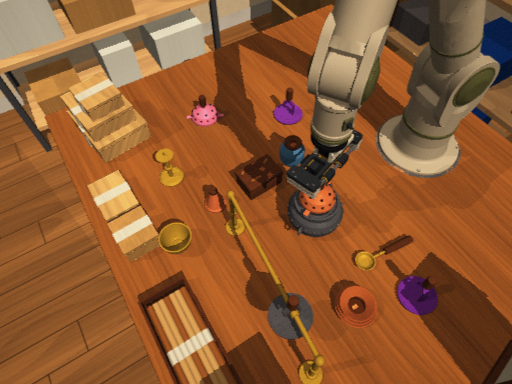

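Run:
```python
from h import *
print(np.abs(read_joint_vel()).max(),read_clock()); job_done()
```

```text
0.001976795055436648 28.7
the job is handed in; nothing more can be done
```

The job was handed in at 28.7 s, with the gripper still holding the smoke cover above the open censer. `job_done` gives no verdict, so the figures below are my own last checks.

- **Iron cover:** I lifted it off and hooked it on the rail about 12 cm short of the collar. I slid it along until I felt about 4 N of push-back, with the crook 11 mm before the collar's centre, then seated it and let go. The last pictures show it hanging level against the collar.
- **Smoke cover:** The tabs' centre is within about 1.5 mm of the censer's axis, and their angle is 0.397 rad against 0.40–0.41 for the notches. By the tool height its underside is about 110 mm up, roughly 11 mm above the lip. The arm was still, and I saw no sign of touching the censer.
- **Other objects:** The last scene picture shows nothing knocked over or visibly displaced. I did not measure their positions again.

No check failed. The camera views differed from each other by 2–4 mm on some points, so I used the close wrist views for the final placing. I judged the height above the lip from the tool reading and pictures, not from a separate measurement.

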